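# Inspect the underside of a watch movement in the stand's tilting mirror

## Task

Set the watch movement that lies on the mat face up into the round seat on top of the inspection stand, lying flat between the two lips, and let go of it. Then take the crank pin at the front of the stand and tilt the sprung mirror under the seat until the camera, left at the angle where its arm now stands, sees the middle of the movement's underside centred in the mirror. Finish while still holding the crank steady at that angle; do not shift the camera arm, nor the loupe and the holder ring that also lie on the mat.

Things in the scene. Friction and masses are not known exactly. Their poses are not given: they have to be found in the camera images.
- movement: Loose round watch movement, black rim, skeleton face, diameter 37.4 mm, 6 mm high (graspable rim: the lowest 5 mm), about 22 g, lying face up on the mat; the only movement outside the blue trays. Origin: centre of its underside, z up. Any turn about z will do in the seat.
- stand: Aluminium inspection stand, fixed, upright, turned a little about z. Origin: centre of its underside; x from the front (crank) to the back, y towards the camera, z up. Base 104 x 116 mm (x, y), 14 mm high. Cheeks at x = -35 and +35 mm carry the seat plate and, between them, the mirror, whose hinge axis runs along x at y = 0, 55 mm above the bench.
- seat (a point): Seat centre: top face of the seat plate, 110 mm above the bench, over the stand's origin; axes as the stand's. Plate 82 mm in x, 34 mm in y, 8 mm thick, 26 mm viewing hole. Two curved lips, 4 mm high, inner radius 20.2 mm, on the +x and -x sides; open towards +-y, so fingers closing along y fit, even below seat level. Play about 1.5 mm in x, 2 mm in y. A seated movement's origin is here.
- mirror (a joint): Tilt (rad) of the 46 x 40 mm mirror in a dark frame under the seat, its centre on the hinge axis. 0 at the start: flat, facing up, at its stop; grows as the face tips to the stand's +y (the camera); up to 1.05. A spring (0.09 N m + 0.10 N m/rad; 1.5 to 3 N at the pin) returns it to 0. The camera sees the seat's centre when the face points midway between up and camera: (pi/2 - camera_arm)/2.
- crank: The turning part: the mirror in its frame and, on the same axle in front of the stand, a steel crank: a flat arm of 60 mm with the crank pin. Origin on the hinge axis, 55 mm over the stand's origin; z is the mirror's facing. The crank arm lies 47 to 52 mm in front (-x) of the origin and leans 0.61 rad from z towards -y.
- crank_pin (a point): Middle of the round crank pin, diameter 10 mm, parallel to the stand's x, free from 55 to 86 mm in front (-x) of the stand's z axis; this point at 68 mm. In the stand's frame y = 60 mm * sin(mirror - 0.61), z = 55 mm + 60 mm * cos(mirror - 0.61): it moves towards +y as the mirror tilts. Pinch it from above, fingers closing along the stand's y; it may turn between them.
- mark_image (a point): Mirror image of the seat's centre (the middle of the movement's underside), a point 55 mm from the hinge axis, behind the mirror; it moves through twice the mirror's angle. It is seen centred when it lies on the camera's axis. Nothing is drawn there, and pictures do not draw the reflection: work from the angles.
- camera_lens (a point): Centre of the camera's lens, 77 mm from the mirror's hinge axis. Camera: black barrel, 33 mm diameter, 98 mm long, on a grey arm at the stand's back. This frame's y is its axis, from the mirror's centre (always on it) through the lens to the tail, 176 mm from the hinge axis; z is across it, upwards, in the plane in which mirror and arm turn.
- camera_arm (a joint): Elevation (rad) of the camera's axis above level, seen from the mirror. The arm swings about the mirror's hinge axis and stays by stiff friction; between -0.15 and 0.55 at the start, to be left as it is.
- loupe: Bystander: black eye loupe standing on the mat, 36 mm diameter, 30 mm high. Origin: centre of its underside.
- ring_holder: Bystander: grey round holder ring on the mat, 50 mm diameter, 7 mm high, too large for the seat. Origin: centre of its underside.
- mat: Thin rubber mat fixed on the bench, 250 x 240 mm (x, y), 2 mm thick. Origin: centre of its underside. Movement, loupe and ring lie on it, in changing places.
Mind the look-alikes: they are no part of the job. What is shaped like the movement but green or yellow is not meant.

How it is judged (in metres and radians):
On the way, in this order (a step that is already met when the one before it is completed fails the run):
1. the movement lies flat in the seat between the lips and is released (horizontal distance between movement and seat below 0.0035 m and z of movement in the frame of seat between -0.002 and 0.002 m and angle between movement's own z axis and vertical below 0.08 rad and contact force between the fingers and movement below 0.05 N and linear speed of movement below 0.02 m/s), for 0.2 s.
2. the crank is held so that the camera sees the underside's middle centred in the mirror, with the movement in its seat (all of step 1 and z of mark_image in the frame of camera_lens between -0.006 and 0.006 m and velocity of joint mirror between -0.06 and 0.06 rad/s and contact force between the fingers and crank above 0.4 N), for 0.5 s.
At the end, for the whole second after the job is handed in: Fingers still on the crank (over 0.4 N), mirror at rest (under 0.06 rad/s), image of the seat's centre within 6 mm of the camera's axis (mirror within 0.055 rad of ideal); movement untouched in the seat, within 3.5 mm of its centre, 2 mm of its level, 0.08 rad of flat (all of step 2); the arm keeps its last pose, push and grip.
It fails at once if the camera arm is shifted (its lens more than 6 mm) (distance of camera_lens from where it was at the start of the episode above 0.006 m).
It fails at once if the loupe is shifted by more than 20 mm (distance of loupe from where it was at the start of the episode above 0.02 m).
It fails at once if the holder ring is shifted by more than 20 mm (distance of ring_holder from where it was at the start of the episode above 0.02 m).
It also fails if it takes over 45 s, if anything falls off the work surface, if the arm or the gripper's body presses on something with over 40 N, if the wrist force passes 120 N, or if a joint passes its speed limit or range.

## Robot

A 7-joint arm with a two-finger parallel gripper is mounted at the origin on a cart in front of the work surface, level with it; the furniture and walls round the work are solid. World frame = base frame: x ahead of the robot, y to its left, z up, the work surface at z = 0. Lengths are in m, angles in degrees, forces in N, time in s.
With the tool pointing down it reaches from about 0.425 to 0.875 m from the base axis. Payload 4.7 kg.
Tool frame: the origin (TCP) lies midway between the tips of the shut fingers; the grasp point (between the pads) lies 19 mm behind it; z points along the fingers, y is the line along which they close (so a half turn about z gives the same grasp; the last joint's range is limited). The gripper opens to 87 mm and grips with 3 to 60 N. Pads are 19 mm wide; open, the fingers measure 117 mm over their backs; the gripper's body (75 mm by 190 mm) begins 51 mm behind the grasp point.
Start: joints at [-74.192, 18.392, -4.016, 83.108, 1.295, 78.541, -3.26], TCP at [0.168, 0.628, 0.223] pointing down, gripper open.
Joint ranges: [-163.93, 163.93], [-17.29, 119.83], [-79.2, 71.16], [3.27, 140.29], [-89.18, 269.18], [5.43, 117.66], [-154.24, 154.24]. Speed limits (degrees/s): [147.25, 147.25, 180, 180, 180, 180, 180].

## Interface

Orientations are given as [roll, pitch, yaw] about the fixed x, y, z axes, in that order (R = Rz(yaw) Ry(pitch) Rx(roll)).
In Python, from cell import env gives the robot as it stands. The module is installed in compiled form; this text tells all that it offers.
- The arm moves only by the tool step_arm, never from a script. Its argument "rows" is a list of rows, each an object with "angular": the turn, a rotation vector about the tool's x, y, z in units of pi rad (1.0 is pi rad), a list of three; "slide": the shift along the tool's x, y, z in units of 500 mm (1.0 is 500 mm), a list of three; "jaw": the opening, from 0 (shut) to 1 (fully open). A call has 1 to 10 rows; each row shifts and turns the commanded pose from where the row before left it, along the tool's axes as they then stand; what a row does not reach is not made up. A row lasts 1/8 s, in which the tool goes at most 62.5 mm and 10.7 degrees, less where a joint would pass 70% of its speed; a pose out of reach is approached as far as the arm can. A call with a number of a shift or a turn outside -1 to 1 is refused whole. A call with a gripper value outside its range is refused whole. The fingers move at their own pace and stop on an object; "newtons" is the grip in N (left out, the last holds). Time passes only in rows, so rows that do not move let the fingers close. It gives the time, the measured TCP pose, the force, the opening and the grip force at its end, in the units of the state.
- env.get_obs(): the state, without advancing time (a new reading comes with each control period).
- env.read_camera(name): name is "scene" or "side" or "wrist"; returns the picture (480x640x3 uint8, red, green, blue); there is no depth.
- env.camera_info(name): a dict with "fx", "fy", "cx", "cy" (pixels), "R" (3x3) and "t" (3): a world point X has camera coordinates R X + t. Camera axes: x right, y down, z forward; pixel columns grow to the right and rows downward; lengths in m; the calibration is good to about 2 mm. A picture is of the moment at which its call begins: read the wrist's pose just before it. camera_info takes no time and is no camera call; for the wrist camera it gives the pose at the moment of the call.
- env.sign_off(): hands the job in; it is judged then, once.
The state is a dict: "time_s": time; "qpos": joint angles; "joint_velocities": joint speeds; "effort": joint torques, N m; "tool_pos": TCP position; "tool_rot": TCP orientation; "force": force on the tool from outside, world axes, zero at the start; "wrist_torque": the same for the moment, N m; "grip_width": finger opening in m; "grasp_force": force on a finger pad.
Only numpy, scipy, OpenCV 4.12 (cv2) and the standard library are available. Lean on these libraries where they do the work, as an engineer would, in place of code of your own. Each camera call takes 0.05 s, during which the arm holds its last target. There are 200 camera calls.

## Working session

There is one attempt and no reset: what is moved stays moved. The work goes in short steps, Python scripts to look and compute and a tool call to move; the robot and the scene stay as the last step left them, time stands still between calls to the robot, and variables do not carry over. Pictures are saved under pics/ and viewed, at most 11 in all, crops included, and the job is handed in when it is done.

Besides the shell and the picture viewer there is one more tool, called as name(argument=value, ...) on one line, values as JSON. step_arm: Moves the arm, as the interface text tells. Shifts and turns lie within -1 to 1; 1 stands for 500 mm of shift or pi rad of turn. Its arguments: {"type":"object","properties":{"rows":{"type":"array"},"newtons":{"type":"number"}},"required":["rows"]}

```bash
mkdir -p pics; cat > h.py <<'E'
from cell import env
import numpy as np, cv2
from scipy.spatial.transform import Rotation as Ro
def snap(n,f):
    i=env.camera_info(n); im=env.read_camera(n); cv2.imwrite(f'pics/{f}.png',im[:,:,::-1]); np.savez(f'pics/{f}.npz',im=im,**{k:np.array(i[k]) for k in i if k in('fx','fy','cx','cy','R','t')}); return im,i
def load(f):
    d=np.load(f'pics/{f}.npz'); return d['im'],d
def ray(i,u,v):
    R=np.array(i['R']);t=np.array(i['t']); d=R.T@np.array([(u-i['cx'])/i['fx'],(v-i['cy'])/i['fy'],1]); return -R.T@t,d/np.linalg.norm(d)
def onz(i,u,v,z):
    o,d=ray(i,u,v); return o+d*(z-o[2])/d[2]
def proj(i,X):
    c=np.array(i['R'])@np.array(X)+np.array(i['t']); return np.array([i['fx']*c[0]/c[2]+i['cx'],i['fy']*c[1]/c[2]+i['cy']])
E
python3 - <<'E'
from h import *
for n in('scene','side','wrist'):
    im,i=snap(n,n+'0'); print(n,i['fx'],(-np.array(i['R']).T@i['t']).round(3),np.array(i['R'])[2].round(2))
o=env.get_obs();print(o)
E
```

```text
scene 546.5524457632698 [-0.101 -0.372  0.644] [ 0.68  0.37 -0.63]
side 617.3756733682405 [ 0.054 -0.708  0.792] [ 0.42  0.62 -0.66]
wrist 330.5323931364035 [0.086 0.648 0.384] [ 0.29 -0.08 -0.95]
{'time_s': 0.15, 'qpos': array([-74.19201443,  18.42797006,  -4.01383676,  83.15890682,
         1.29504498,  78.54242202,  -3.25831548]), 'joint_velocities': array([-0.11090554, -0.09356028, -0.06943892, -0.28422629, -0.02851006,
        0.07920145, -0.05662658]), 'effort': array([-1.11279328e-04, -4.91795433e+01, -4.04564515e-01, -3.12876713e+01,
       -6.39563729e-02,  4.04858636e-02,  1.14427576e-04]), 'tool_pos': array([0.16818749, 0.62742105, 0.22172713]), 'tool_rot': array([-1.79915915e+02,  5.75307634e-03,  1.65001499e+02]), 'force': array([-0.5815104 , -0.280338  ,  0.51897491]), 'wrist_torque': array([ 0.01279603, -0.00404869, -0.01793359]), 'grasp_force': 0.0, 'grip_width': 0.08710912006494784}
```

View pics/scene0.png

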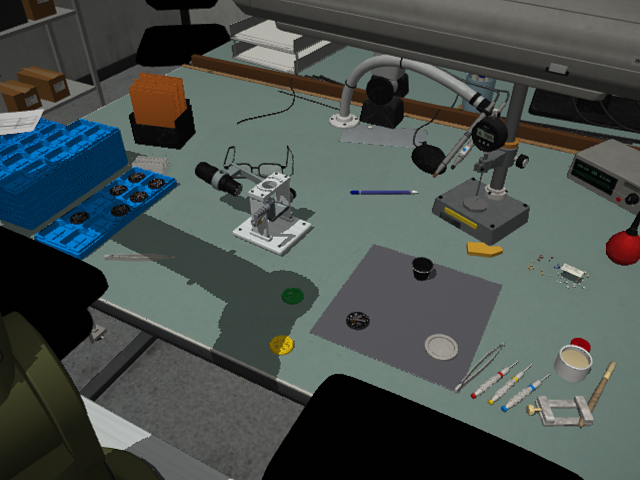

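View pics/side0.png

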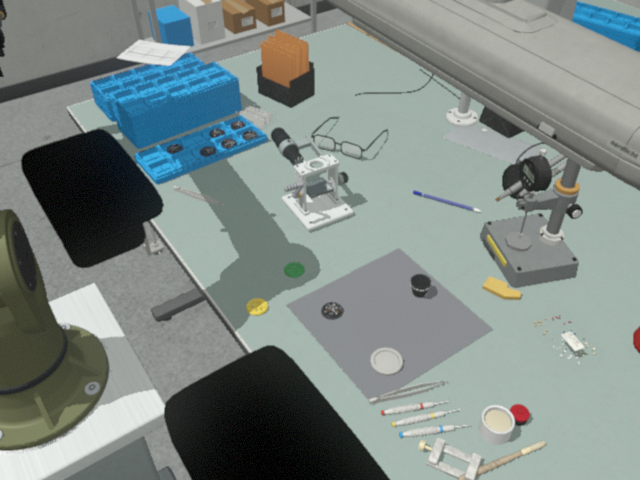

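The scene view shows the stand at (270,210), with the camera barrel at (218,178). Candidates for the movement:
- **Black disc:** scene (358,320), side (332,311), on the mat.
- **Green disc:** (293,296), off the mat.
- **Yellow disc:** (282,344), off the mat.
- **Tray movements:** around (120,190).

The black disc fits, because it is the only black one on the mat. The loupe is at (423,268) and the ring at (441,346). I'll confirm in an enlarged crop.

```bash
python3 - <<'E'
from h import *
s,i=load('scene0'); d,j=load('side0')
def c(im,x,y,w,h,W,H): return cv2.resize(im[y:y+h,x:x+w],(W,H),interpolation=cv2.INTER_CUBIC)
a=c(s,185,150,140,105,400,300); b=c(d,255,120,120,120,300,300)
a2=c(s,300,270,120,90,400,300); b2=c(d,285,270,100,100,300,300)
im=np.vstack([np.hstack([a,b]),np.hstack([a2,b2])]); cv2.imwrite('pics/m1.png',im[:,:,::-1])
for n,f,(x0,y0,x1,y1) in(('s',s,(335,300,385,340)),('d',d,(312,292,352,330))):
    g=cv2.cvtColor(f,cv2.COLOR_RGB2GRAY); r=g[y0:y1,x0:x1]; m=(r<60).astype(np.uint8)
    cs,_=cv2.findContours(m,cv2.RETR_EXTERNAL,cv2.CHAIN_APPROX_NONE); k=max(cs,key=len)
    e=cv2.fitEllipse(cv2.convexHull(k)); u=np.array(e[0])+[x0,y0]; I=i if n=='s' else j
    print(n,u,e[1:],onz(I,*u,.005).round(4),r.min(),np.median(r))
E
```

```text
s [357.36474228 320.56744194] ((18.483476638793945, 23.828094482421875), 93.11556243896484) [ 0.4565 -0.1433  0.005 ] 1 85.0Traceback (most recent call last):
  File "<stdin>", line 10, in <module>
cv2.error: OpenCV(4.12.0) /io/opencv/modules/imgproc/src/shapedescr.cpp:361: error: (-201:Incorrect size of input array) There should be at least 5 points to fit the ellipse in function 'fitEllipseNoDirect'
```

View pics/m1.png

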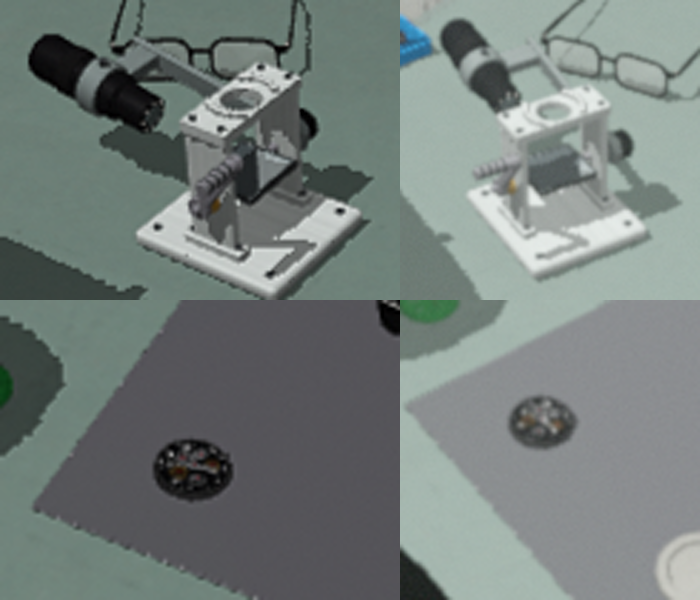

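The black skeleton movement on the mat is confirmed at scene (357,320), side (332,311). The mosaic also shows the crank on the left (front) of the stand and the camera at the upper left. Next I'll locate the stand roughly and plan the first move.

```bash
python3 - <<'E'
from h import *
s,i=load('scene0'); d,j=load('side0')
f=lambda p,x0,y0,k,ox=0,oy=0:((p[0]-ox)/k+x0,(p[1]-oy)/k+y0)
k=400/140
for p in((137,236),(270,298),(362,210)): print('base s',onz(i,*f(p,185,150,k),.014).round(4))
for p in((181,122),(212,138),(300,78),(258,62),(243,97)): print('top s',onz(i,*f(p,185,150,k),.110).round(4))
for p in((467,190),(538,277),(649,232)): print('base d',onz(j,*f(p,255,120,2.5,400),.014).round(4))
for p in((558,112),(496,118),(611,102)): print('top d',onz(j,*f(p,255,120,2.5,400),.11).round(4))
for u in((423,268),(441,346)): print('loupe/ring',onz(i,*u,.01).round(3))
print('d mov',onz(j,332.3,311,.005).round(4))
print('R tool', Ro.from_euler('xyz',env.get_obs()['tool_rot'],degrees=True).as_matrix().round(2))
E
```

```text
base s [0.5426 0.156  0.014 ]
base s [0.5294 0.0452 0.014 ]
base s [0.6379 0.0386 0.014 ]
top s [0.5523 0.1184 0.11  ]
top s [0.5466 0.0919 0.11  ]
top s [0.631  0.0794 0.11  ]
top s [0.635  0.1135 0.11  ]
top s [0.5946 0.0997 0.11  ]
base d [0.5442 0.1624 0.014 ]
base d [0.5319 0.0393 0.014 ]
base d [0.6335 0.0337 0.014 ]
top d [0.5912 0.097  0.11  ]
top d [0.5483 0.1177 0.11  ]
top d [0.6319 0.0845 0.11  ]
loupe/ring [ 0.62  -0.194  0.01 ]
loupe/ring [ 0.464 -0.278  0.01 ]
d mov [ 0.4543 -0.1438  0.005 ]
R tool [[-0.97  0.26 -0.  ]
 [ 0.26  0.97 -0.  ]
 [-0.   -0.   -1.  ]]
```

step_arm(rows=[{"angular": [0,0,0],"slide": [-0.0943,-0.053,-0.0267],"jaw": 1},{"angular": [0,0,0],"slide": [-0.0943,-0.053,-0.0267],"jaw": 1},{"angular": [0,0,0],"slide": [-0.0943,-0.053,-0.0267],"jaw": 1},{"angular": [0,0,0],"slide": [-0.0943,-0.053,-0.0267],"jaw": 1},{"angular": [0,0,0],"slide": [-0.0943,-0.053,-0.0267],"jaw": 1},{"angular": [0,0,0],"slide": [-0.0943,-0.053,-0.0267],"jaw": 1}])

```text
time_s: 0.9
tool_pos: [0.4013, 0.3996, 0.303]
tool_rot: [180.0, -0.0, 165.0]
force: [0.1, 0.4, 0.7]
grip_width: 0.0869
grasp_force: 0.0
```

step_arm(rows=[{"angular": [0,0,0],"slide": [-0.0725,-0.077,-0.007],"jaw": 1},{"angular": [0,0,0],"slide": [-0.0725,-0.077,-0.007],"jaw": 1},{"angular": [0,0,0],"slide": [-0.0725,-0.077,-0.007],"jaw": 1},{"angular": [0,0,0],"slide": [-0.0725,-0.077,-0.007],"jaw": 1},{"angular": [0,0,0],"slide": [-0.0725,-0.077,-0.007],"jaw": 1},{"angular": [0,0,0],"slide": [-0.0725,-0.077,-0.007],"jaw": 1},{"angular": [0,0,0],"slide": [0,0,0],"jaw": 1},{"angular": [0,0,0],"slide": [0,0,0],"jaw": 1}])

```text
time_s: 1.9
tool_pos: [0.5503, 0.1222, 0.3233]
tool_rot: [180.0, -0.1, 165.0]
force: [0.3, 0.7, -0.8]
grip_width: 0.0874
grasp_force: 0.0
```

```bash
python3 - <<'E'
from h import *
snap('wrist','w1'); o=env.get_obs(); print(o['tool_pos'],o['tool_rot'],o['qpos'],o['time_s'])
E
```

```text
[0.55006242 0.12309891 0.32325172] [ 1.79979728e+02 -6.22865841e-02  1.65111815e+02] [-35.53217818   6.0228173   22.2664385   87.016646    -2.32818017
  87.45410124  61.84036954] 1.95
```

View pics/w1.png

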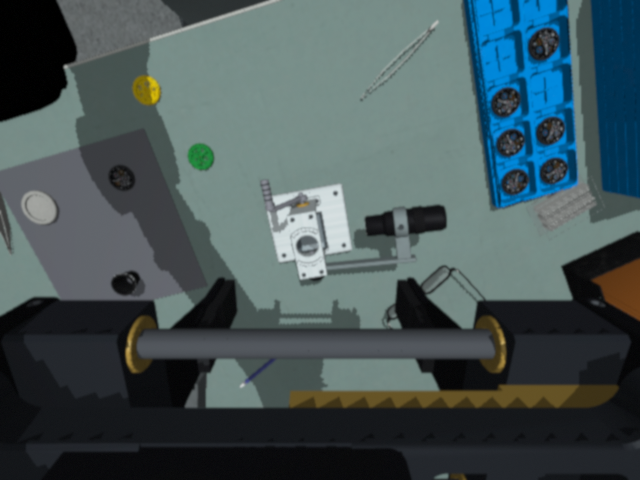

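Wrist view: the stand's base corners are near (272,195), (343,184), (352,250) and (281,262). The seat hole is at (307,245), the crank pin tip at (265,183), and the barrel runs from (367,224) to (445,216). The movement is at (121,177).

```bash
python3 - <<'E'
from h import *
w,k=load('w1'); s,i=load('scene0'); d,j=load('side0')
def bright(im,box,th):
    x0,y0,x1,y1=box; g=im[y0:y1,x0:x1].min(2); m=(g>th).astype(np.uint8); return m
def dark(im,box,th):
    x0,y0,x1,y1=box; m=(im[y0:y1,x0:x1].max(2)<th).astype(np.uint8)
    m=cv2.morphologyEx(m,cv2.MORPH_OPEN,np.ones((3,3))); n,l,st,c=cv2.connectedComponentsWithStats(m); q=1+np.argmax(st[1:,4]); return (l==q).astype(np.uint8)
m=bright(w,(240,165,365,290),150); cs,_=cv2.findContours(m,0,1); c=max(cs,key=cv2.contourArea)
print('base hull',[tuple(np.r_[p[0]]+[240,165]) for p in cv2.approxPolyDP(cv2.convexHull(c),3,True)])
views=[('w',w,k,(355,195,455,240),60),('s',s,i,(190,155,245,198),60),('d',d,j,(265,122,305,170),60)]
out=[]
for n,im,I,b,th in views:
    m=dark(im,b,th); p=np.argwhere(m)[:,::-1]+[b[0],b[1]]; r=cv2.minAreaRect(p.astype(np.float32)); vx,vy,x,y=cv2.fitLine(p.astype(np.float32),cv2.DIST_L2,0,.01,.01).ravel()
    print(n,len(p),[np.round(v,1) for v in r],(vx,vy,x,y))
def c2(im,b,W,H): x0,y0,x1,y1=b; return cv2.resize(im[y0:y1,x0:x1],(W,H),interpolation=cv2.INTER_CUBIC)
top=c2(w,(245,160,455,290),800,495)
cv2.imwrite('pics/m2.png',top[:,:,::-1])
bt=np.hstack([c2(s,(190,155,290,230),400,300),c2(d,(260,115,360,190),400,300)]);cv2.imwrite('pics/m3.png',bt[:,:,::-1])
E
```

```text
base hull [(np.int64(340), np.int64(184)), (np.int64(351), np.int64(249)), (np.int64(325), np.int64(275)), (np.int64(300), np.int64(278)), (np.int64(277), np.int64(257)), (np.int64(267), np.int64(214)), (np.int64(273), np.int64(196))]
w 924 [array([426.5, 218.9]), array([26.2, 37.8]), np.float64(84.0)] (np.float32(0.98929864), np.float32(-0.1459046), np.float32(425.87988), np.float32(218.81061))
s 370 [array([230.4, 183.8]), array([24.3, 19.9]), np.float64(21.8)] (np.float32(0.83997077), np.float32(0.5426317), np.float32(229.15135), np.float32(184.91621))
d 9 [array([273., 135.]), array([2., 2.]), np.float64(90.0)] (np.float32(1.0), np.float32(0.0), np.float32(273.0), np.float32(135.0))
```

View pics/m2.png

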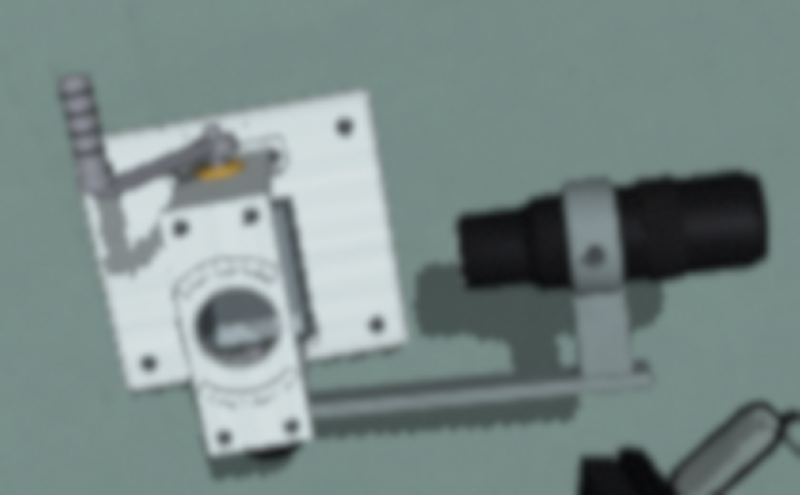

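View pics/m3.png

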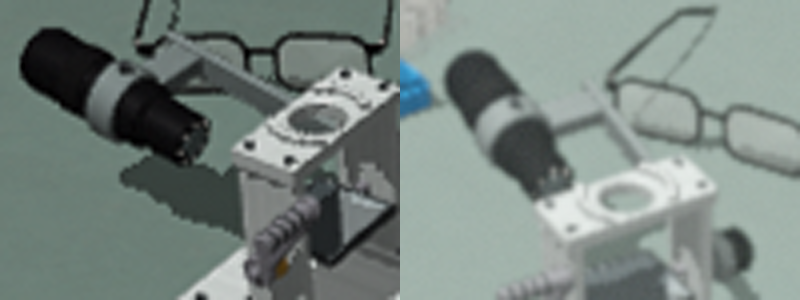

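```bash
cat > geo.py <<'E'
from h import *
w,k=load('w1'); s,i=load('scene0'); d,j=load('side0')
a=210/800
W=lambda x,y:(245+x*a,160+y*a); S=lambda x,y:(190+x/4,155+y/4); D=lambda x,y:(260+(x-400)/4,115+y/4)
E
python3 - <<'E'
from geo import *
b=np.array([onz(k,*W(*p),.014) for p in((367,92),(407,342),(130,390),(103,135))])
print('base',b.round(4).tolist(),np.linalg.norm(np.diff(b,axis=0),axis=1).round(4),b.mean(0).round(4))
p=np.array([onz(k,*W(*q),.11) for q in((268,190),(312,440),(213,458),(165,205))])
print('plate',p.round(4).tolist(),np.linalg.norm(np.diff(p,axis=0),axis=1).round(4),p.mean(0).round(4))
print('hole',onz(k,*W(239,327),.11).round(4),'s',onz(i,*S(318,118),.11).round(4),'d',onz(j,*D(626,198),.11).round(4))
for v in(b[1]-b[0],p[1]-p[0],p[2]-p[3]): print('yaw',np.degrees(np.arctan2(v[1],v[0])))
v=b[0]-b[3];print(np.degrees(np.arctan2(v[1],v[0]))-90); v=b[1]-b[2];print(np.degrees(np.arctan2(v[1],v[0]))-90)
print('mov',onz(k,121,177,.006).round(4))
c=np.array([.593,.098]);yaw=np.radians(-7)
for c in(np.array([.593,.098]),np.array([.596,.100])):
  for yaw in np.radians([-6,-8]):
    ex=np.array([np.cos(yaw),np.sin(yaw),0]);ey=np.array([-ex[1],ex[0],0])
    for n,I,t,l in(('w',k,W(750,218),W(465,250)),('s',i,S(42,65),S(195,140)),('d',j,D(465,72),D(558,182))):
        r=[]
        for u in(l,t):
            o,q=ray(I,*u); C=np.r_[c,.055]; X=o+q*((C-o)@ex)/(q@ex)-C; r.append([X@ey,X[2]])
        r=np.array(r); print(n,r.round(4).tolist(),'el',np.arctan2(r[:,1],r[:,0]).round(3),np.hypot(*r.T).round(3))
E
```

```text
base [[0.5447, 0.1608, 0.014], [0.6452, 0.1528, 0.014], [0.6364, 0.0404, 0.014], [0.5347, 0.0606, 0.014]] [0.1009 0.1128 0.1037] [0.5903 0.1036 0.014 ]
plate [[0.5504, 0.1209, 0.11], [0.6343, 0.1133, 0.11], [0.6322, 0.0805, 0.11], [0.5468, 0.0892, 0.11]] [0.0842 0.0329 0.0858] [0.5909 0.101  0.11  ]
hole [0.5907 0.1007 0.11  ] s [0.5926 0.0996 0.11  ] d [0.5891 0.0997 0.11  ]
yaw -4.509397764491976
yaw -5.1772665332058905
yaw -5.853138866721972
-5.692258790606431
-4.477692865300767
mov [ 0.4542 -0.1428  0.006 ]
w [[0.0822, -0.0005], [0.1781, 0.0126]] el [-0.006  0.071] [0.082 0.179]
s [[0.0796, 0.0142], [0.178, 0.0224]] el [0.177 0.125] [0.081 0.179]
d [[0.0839, 0.0128], [0.1942, 0.0178]] el [0.152 0.091] [0.085 0.195]
w [[0.0834, -0.0102], [0.1856, -0.0085]] el [-0.122 -0.046] [0.084 0.186]
s [[0.0825, 0.0117], [0.1854, 0.0167]] el [0.141 0.09 ] [0.083 0.186]
d [[0.0905, 0.0078], [0.2115, 0.0061]] el [0.086 0.029] [0.091 0.212]
w [[0.0809, -0.0098], [0.179, 0.0036]] el [-0.12  0.02] [0.082 0.179]
s [[0.08, 0.0118], [0.1788, 0.0199]] el [0.146 0.111] [0.081 0.18 ]
d [[0.0874, 0.0084], [0.1983, 0.0134]] el [0.096 0.067] [0.088 0.199]
w [[0.0821, -0.0194], [0.1865, -0.0177]] el [-0.232 -0.094] [0.084 0.187]
s [[0.0829, 0.0092], [0.1862, 0.0142]] el [0.11  0.076] [0.083 0.187]
d [[0.0943, 0.0031], [0.216, 0.0014]] el [0.033 0.006] [0.094 0.216]
```

```bash
python3 - <<'E'
from geo import *
def tri(obs):
    A=np.zeros((3,3));b=np.zeros(3)
    for I,u in obs:
        o,q=ray(I,*u);P=np.eye(3)-np.outer(q,q);A+=P;b+=P@o
    X=np.linalg.solve(A,b); return X,[np.round(proj(I,X)-u,1).tolist() for I,u in obs]
C=np.array([.5908,.1003,.055]);yaw=np.radians(-5.2);R=np.array([[np.cos(yaw),-np.sin(yaw),0],[np.sin(yaw),np.cos(yaw),0],[0,0,1]])
for nm,o in (('tail',[(k,W(750,218)),(i,S(42,65)),(j,D(465,72))]),('lens',[(k,W(465,250)),(i,S(195,140)),(j,D(558,182))])):
    for sub in(o,o[:2],o[1:],[o[0],o[2]]):
        X,e=tri(sub); l=R.T@(X-C); print(nm,l.round(4),'el',np.arctan2(l[2],l[1]).round(3),np.hypot(l[1],l[2]).round(3),e)
for l in((0,0,0.055),(0,.077,0)): print([proj(I,C+R@np.array(l)).round(1).tolist() for I in(k,i,j)])
for el in(0,.1,.2,.3):
  f=lambda r:C+R@np.array([0,r*np.cos(el),r*np.sin(el)])
  print(el,[ [proj(I,f(r)).round(1).tolist() for I in(k,i,j)] for r in(.077,.176)])
print([np.round(x,1).tolist() for x in(W(465,250),S(195,140),D(558,182),W(750,218),S(42,65),D(465,72))])
E
```

```text
tail [-0.0024  0.1698  0.0305] el 0.178 0.173 [[-0.1, -1.3], [-0.8, -1.0], [1.1, 0.8]]
tail [0.0007 0.1714 0.026 ] el 0.151 0.173 [[-0.0, 0.0], [-0.0, 0.0]]
tail [-0.0081  0.1623  0.0358] el 0.217 0.166 [[-0.4, -1.0], [0.1, 1.0]]
tail [-0.0033  0.1691  0.0336] el 0.196 0.172 [[0.2, -1.4], [0.8, -0.2]]
lens [0.0005 0.077  0.016 ] el 0.205 0.079 [[-0.7, 1.5], [-0.9, 0.0], [-0.3, 0.3]]
lens [0.0002 0.077  0.0156] el 0.2 0.079 [[-0.8, 1.2], [-1.0, 0.3]]
lens [-0.0002  0.0742  0.0181] el 0.239 0.076 [[-0.1, -0.3], [0.0, 0.3]]
lens [0.0001 0.0779 0.0158] el 0.2 0.079 [[-0.1, 1.1], [-0.7, 0.2]]
[[307.5, 246.0], [268.7, 184.9], [317.1, 164.1]]
[[364.5, 223.6], [238.5, 197.1], [299.3, 167.3]]
0 [[[364.5, 223.6], [238.5, 197.1], [299.3, 167.3]], [[438.2, 211.4], [200.3, 181.9], [277.9, 144.2]]]
0.1 [[[365.1, 225.1], [238.3, 193.9], [299.2, 164.3]], [[442.4, 214.6], [199.4, 174.5], [277.6, 137.4]]]
0.2 [[[365.0, 226.8], [238.4, 190.7], [299.4, 161.6]], [[445.4, 218.3], [199.2, 167.3], [277.7, 131.0]]]
0.3 [[[364.4, 228.6], [238.8, 187.7], [299.7, 159.0]], [[447.1, 222.4], [199.7, 160.3], [278.2, 125.0]]]
[[367.1, 225.6], [238.8, 190.0], [299.5, 160.5], [441.9, 217.2], [200.5, 171.2], [276.2, 133.0]]
```

step_arm(rows=[{"angular": [0,0,-0.0544],"slide": [0,0,0],"jaw": 1},{"angular": [0,0,0],"slide": [0.0235,-0.0908,0.0577],"jaw": 1},{"angular": [0,0,0],"slide": [0.0235,-0.0908,0.0577],"jaw": 1},{"angular": [0,0,0],"slide": [0.0235,-0.0908,0.0577],"jaw": 1},{"angular": [0,0,0],"slide": [0.0235,-0.0908,0.0577],"jaw": 1},{"angular": [0,0,0],"slide": [0.0235,-0.0908,0.0577],"jaw": 1},{"angular": [0,0,0],"slide": [0.0235,-0.0908,0.0577],"jaw": 1},{"angular": [0,0,0],"slide": [0,0,0],"jaw": 1},{"angular": [0,0,0],"slide": [0,0,0],"jaw": 1}])

```text
time_s: 3.08
tool_pos: [0.4564, -0.1415, 0.1508]
tool_rot: [180.0, 0.0, 174.9]
force: [-0.1, -0.5, -0.1]
grip_width: 0.0872
grasp_force: 0.0
```

```bash
python3 - <<'E'
from h import *
o=env.get_obs(); w,k=snap('wrist','w2'); print(o['tool_pos'],o['tool_rot'],o['qpos'].round(1))
u0=proj(k,[.455,-.143,.007]); print('pred',u0)
x0,y0=(u0-50).astype(int); r=w[y0:y0+100,x0:x0+100]; print(r.max(2).min(), np.median(r.max(2)))
m=(r.max(2)<60).astype(np.uint8); m=cv2.morphologyEx(m,cv2.MORPH_CLOSE,np.ones((7,7)))
cs,_=cv2.findContours(m,0,1)
for c in cs:
  if cv2.contourArea(c)>200:
    e=cv2.fitEllipse(cv2.convexHull(c)); u=np.array(e[0])+[x0,y0]; print(u,e[1:],cv2.boundingRect(c),onz(k,*u,.006).round(4))
E
```

```text
[ 0.45637376 -0.14148306  0.15077099] [1.79953614e+02 2.91602826e-02 1.74926291e+02] [-20.9  -0.8  35.1 113.3   0.5  67.3  98.9]
pred [314.8063915  224.13387611]
12 79.0
[313.85568619 222.98352432] ((36.89555740356445, 38.01264572143555), 58.896453857421875) (31, 31, 39, 38) [ 0.454  -0.1438  0.006 ]
```

View pics/w2.png

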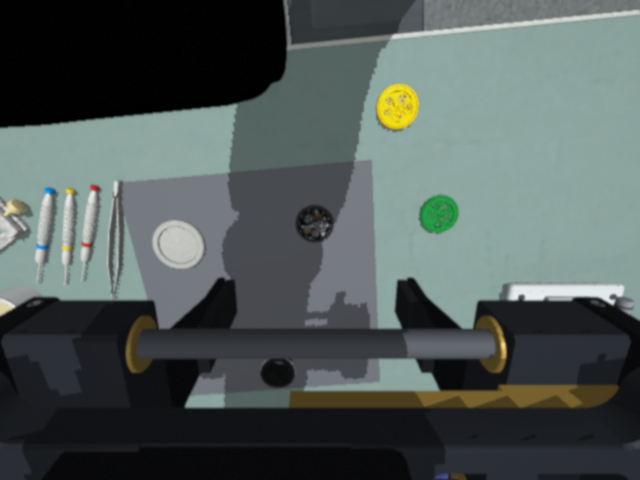

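The movement sits at wrist (314,223), midway between the open fingers. The loupe (278,372) and ring (178,244) are clear of it.

step_arm(rows=[{"angular": [0,0,0],"slide": [0.0044,-0.0048,0.0874],"jaw": 0.8},{"angular": [0,0,0],"slide": [0,0,0.0874],"jaw": 0.7},{"angular": [0,0,0],"slide": [0,0,0.0874],"jaw": 0.7},{"angular": [0,0,0],"slide": [0,0,0],"jaw": 0.7},{"angular": [0,0,0],"slide": [0,0,0],"jaw": 0.7}])

```text
time_s: 3.75
tool_pos: [0.4552, -0.1449, 0.0211]
tool_rot: [-180.0, 0.1, 174.9]
force: [-0.3, 0.1, 0.2]
grip_width: 0.0613
grasp_force: 0.0
```

```bash
python3 - <<'E'
from h import *
o=env.get_obs(); w,k=snap('wrist','w3'); print(o['tool_pos'],o['tool_rot'],o['force'])
u0=proj(k,[.454,-.1437,.007]); print('pred',u0)
x0,y0=(u0-70).astype(int); x0=max(x0,0);y0=max(y0,0); r=w[y0:y0+140,x0:x0+140]
m=(r.max(2)<55).astype(np.uint8); m=cv2.morphologyEx(m,cv2.MORPH_CLOSE,np.ones((9,9)))
cs,_=cv2.findContours(m,0,1)
for c in cs:
  if cv2.contourArea(c)>1000:
    e=cv2.fitEllipse(cv2.convexHull(c)); u=np.array(e[0])+[x0,y0]; print(u,e[1:],cv2.boundingRect(c),onz(k,*u,.006).round(4))
E
```

```text
[ 0.45516123 -0.14489143  0.02107132] [-1.79997826e+02  1.39121533e-01  1.74894761e+02] [-0.33196889  0.1024879   0.23766462]
pred [319.20473851 282.27044627]
[353.10495758 307.00150299] ((59.48244857788086, 546.4358520507812), 89.16547393798828) (0, 65, 140, 61) [ 0.4727 -0.1247  0.006 ]
[319.40704346 281.40142059] ((57.44417190551758, 61.62622833251953), 89.70697784423828) (40, 41, 62, 58) [ 0.4539 -0.1436  0.006 ]
```

step_arm(rows=[{"angular": [0,0,0],"slide": [0.0028,0.0024,0.0176],"jaw": 0.7},{"angular": [0,0,0],"slide": [0,0,0.0172],"jaw": 0.7},{"angular": [0,0,0],"slide": [0,0,0],"jaw": 0.7},{"angular": [0,0,0],"slide": [0,0,0],"jaw": 0.3},{"angular": [0,0,0],"slide": [0,0,0],"jaw": 0.3},{"angular": [0,0,0],"slide": [0,0,0],"jaw": 0.3},{"angular": [0,0,0],"slide": [0,0,0],"jaw": 0.3}], newtons=12)

```text
time_s: 4.68
tool_pos: [0.4527, -0.1443, 0.0024]
tool_rot: [180.0, 0.1, 174.8]
force: [0.6, 0.2, 6.3]
grip_width: 0.0364
grasp_force: 12.7
```

step_arm(rows=[{"angular": [0,0,0],"slide": [0,0,-0.04],"jaw": 0.3},{"angular": [0,0,0],"slide": [0,0,-0.0852],"jaw": 0.3},{"angular": [0,0,0],"slide": [0,0,-0.085],"jaw": 0.3},{"angular": [0,0,0],"slide": [0,0,-0.085],"jaw": 0.3},{"angular": [0,0,0],"slide": [-0.0456,0.1024,0],"jaw": 0.3},{"angular": [0,0,0],"slide": [-0.0456,0.1024,0],"jaw": 0.3},{"angular": [0,0,0],"slide": [-0.0456,0.1024,0],"jaw": 0.3},{"angular": [0,0,0],"slide": [-0.0456,0.1024,0],"jaw": 0.3},{"angular": [0,0,0],"slide": [-0.0456,0.1024,0],"jaw": 0.3},{"angular": [0,0,0],"slide": [0,0,0],"jaw": 0.3}])

```text
time_s: 5.92
tool_pos: [0.5889, 0.1066, 0.1479]
tool_rot: [179.9, -0.1, 175.3]
force: [-0.3, 0.3, -0.8]
grip_width: 0.0364
grasp_force: 12.0
```

step_arm(rows=[{"angular": [0,0,0],"slide": [0,0,0],"jaw": 0.3},{"angular": [0,0,0],"slide": [0,0,0],"jaw": 0.3}])

```text
time_s: 6.18
tool_pos: [0.5883, 0.0985, 0.1495]
tool_rot: [-180.0, -0.0, 174.6]
force: [-0.2, 0.8, -0.5]
grip_width: 0.0363
grasp_force: 12.0
```

```bash
python3 - <<'E'
from h import *
o=env.get_obs(); w,k=snap('wrist','w4'); print(o['tool_pos'],o['tool_rot'],o['force'],o['grip_width'])
z=o['tool_pos'][2]+.0055
print('mov pred',proj(k,[o['tool_pos'][0]+.0012,o['tool_pos'][1],z]),'seat pred',proj(k,[.5908,.1003,.11]))
c=w[120:400,150:490]; cv2.imwrite('pics/m4.png',cv2.resize(c,(728,600),interpolation=cv2.INTER_CUBIC)[:,:,::-1])
E
```

```text
[0.58830781 0.09852753 0.1494955 ] [-1.79971807e+02 -2.90770310e-02  1.74647132e+02] [-0.21429637  0.83014172 -0.54279681] 0.03625907571727934
mov pred [317.78752513 302.2532374 ] seat pred [320.20274929 270.72137061]
```

View pics/m4.png

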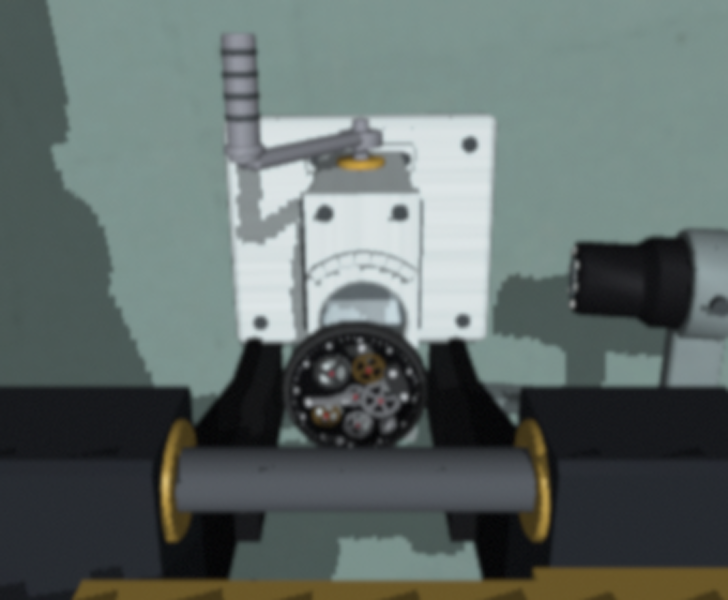

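The movement is held flat at crop (356,385). The plate's front corners are at (303,192) and (420,192), and the crank pin runs from (238,40) to (242,150). The stand looks square to the gripper.

```bash
python3 - <<'E'
from h import *
w,k=load('w4'); C=lambda x,y:(150+x*340/728,120+y*280/600)
L,Rr=onz(k,*C(303,192),.11),onz(k,*C(421,192),.11); yaw=np.arctan2((Rr-L)[1],(Rr-L)[0])-np.pi/2
print('front',L.round(4),Rr.round(4),np.linalg.norm(Rr-L),np.degrees(yaw)); ex=np.array([np.cos(yaw),np.sin(yaw),0])
print('seat from front',((L+Rr)/2+.041*np.array([np.cos(-.09),np.sin(-.09),0])).round(4))
h=onz(k,*C(363,282),.11); print('seat from hole edge',(h+.013*np.array([.996,-.09,0])).round(4))
z=.1495+.0055
r=w[255:340,270:365]; m=(r.max(2)<55).astype(np.uint8)
print('mov left/right/top', [onz(k,*C(*p),z-.0015).round(4) for p in((285,385),(427,385),(356,322))])
t=onz(k,*C(356,322),z); print('mov centre',(t+.0187*np.array([.996,-.09,0])).round(4))
print('crank pin',[onz(k,*C(*p),.104).round(4) for p in((238,38),(241,92),(242,150))])
E
```

```text
front [0.5479 0.0861 0.11  ] [0.5511 0.1204 0.11  ] 0.03445449778198119 -5.3058469116539015
seat from front [0.5903 0.0996 0.11  ]
seat from hole edge [0.5903 0.0999 0.11  ]
mov left/right/top [array([0.5871, 0.0801, 0.1535]), array([0.5903, 0.1155, 0.1535]), array([0.5717, 0.0994, 0.1535])]
mov centre [0.5897 0.0977 0.155 ]
crank pin [array([0.5036, 0.0724, 0.104 ]), array([0.5184, 0.0711, 0.104 ]), array([0.535, 0.069, 0.104])]
```

step_arm(rows=[{"angular": [0,0,0],"slide": [-0.0014,0.0038,0.02],"jaw": 0.3},{"angular": [0,0,0],"slide": [0,0,0.02],"jaw": 0.3},{"angular": [0,0,0],"slide": [0,0,0.012],"jaw": 0.3},{"angular": [0,0,0],"slide": [0,0,0.012],"jaw": 0.3},{"angular": [0,0,0],"slide": [0,0,0.008],"jaw": 0.3},{"angular": [0,0,0],"slide": [0,0,0],"jaw": 0.3},{"angular": [0,0,0],"slide": [0,0,0],"jaw": 0.3}])

```text
time_s: 7.1
tool_pos: [0.5895, 0.1022, 0.1136]
tool_rot: [-180.0, -0.0, 174.8]
force: [-0.9, -0.1, -0.3]
grip_width: 0.0363
grasp_force: 12.0
```

step_arm(rows=[{"angular": [0,0,0],"slide": [0,-0.0036,0],"jaw": 0.3},{"angular": [0,0,0],"slide": [0,0,0.003],"jaw": 0.3},{"angular": [0,0,0],"slide": [0,0,0.003],"jaw": 0.3},{"angular": [0,0,0],"slide": [0,0,0],"jaw": 0.3},{"angular": [0,0,0],"slide": [0,0,0],"jaw": 0.3}])

```text
time_s: 7.72
tool_pos: [0.5897, 0.1005, 0.1107]
tool_rot: [180.0, 0.0, 174.8]
force: [0.6, 1.4, 0.2]
grip_width: 0.0365
grasp_force: 12.0
```

step_arm(rows=[{"angular": [0,0,0],"slide": [0,0,0.0016],"jaw": 0.3},{"angular": [0,0,0],"slide": [0,0,0],"jaw": 0.3},{"angular": [0,0,0],"slide": [0,0,0],"jaw": 0.6},{"angular": [0,0,0],"slide": [0,0,0],"jaw": 0.6},{"angular": [0,0,0],"slide": [0,0,0],"jaw": 0.6},{"angular": [0,0,0],"slide": [0,0,-0.03],"jaw": 0.6},{"angular": [0,0,0],"slide": [0,0,-0.07],"jaw": 0.6},{"angular": [0,0,0],"slide": [0.06,0,-0.05],"jaw": 0.6},{"angular": [0,0,0],"slide": [0.07,0,0],"jaw": 0.6},{"angular": [0,0,0],"slide": [0,0,0],"jaw": 0.6}])

```text
time_s: 8.98
tool_pos: [0.5236, 0.1071, 0.1863]
tool_rot: [179.9, 0.0, 174.9]
force: [0.2, 0.2, 0.1]
grip_width: 0.0524
grasp_force: 0.0
```

```bash
python3 - <<'E'
from h import *
o=env.get_obs(); w,k=snap('wrist','w5'); s,i=snap('scene','s5'); print(o['tool_pos'],o['tool_rot'],o['grip_width'])
u=proj(k,[.5905,.0998,.116]).round().astype(int); v=proj(i,[.5905,.0998,.11]).round().astype(int); print(u,v)
a=cv2.resize(w[max(u[1]-130,0):u[1]+70,u[0]-100:u[0]+100],(400,400),interpolation=cv2.INTER_CUBIC); b=cv2.resize(s[v[1]-50:v[1]+50,v[0]-50:v[0]+50],(400,400),interpolation=cv2.INTER_CUBIC)
cv2.imwrite('pics/m5.png',np.hstack([a,b])[:,:,::-1])
E
```

```text
[0.52357809 0.10712906 0.18632462] [1.79874356e+02 4.22156015e-02 1.74879801e+02] 0.052407836697551474
[315 329] [269 185]
```

View pics/m5.png

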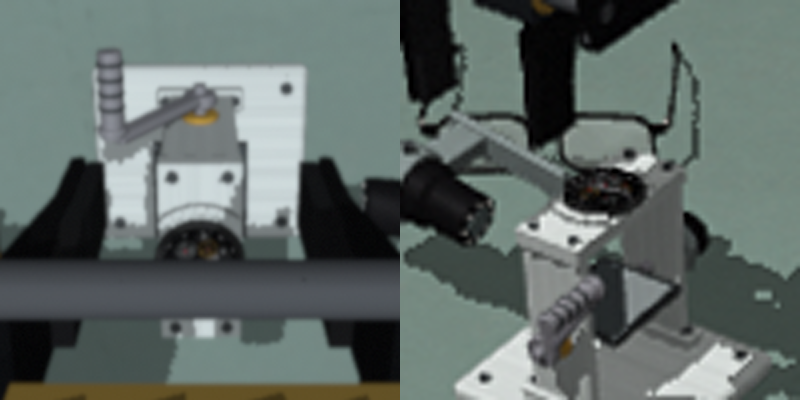

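The movement lies flat and centred between the lips: scene crop (605,190), and wrist crop column 202, which matches the plate axis. The crank pin is at wrist crop (110,90). Next, hover over the pin.

step_arm(rows=[{"angular": [0,0,0],"slide": [0.0076,-0.071,0],"jaw": 0.6},{"angular": [0,0,0],"slide": [0,0,0.0563],"jaw": 0.6},{"angular": [0,0,0],"slide": [0,0,0.0563],"jaw": 0.6},{"angular": [0,0,0],"slide": [0,0,0],"jaw": 0.6},{"angular": [0,0,0],"slide": [0,0,0],"jaw": 0.6}])

```text
time_s: 9.7
tool_pos: [0.5189, 0.0713, 0.1295]
tool_rot: [-180.0, 0.1, 174.8]
force: [0.0, -0.5, -0.5]
grip_width: 0.052
grasp_force: 0.0
```

```bash
python3 - <<'E'
from h import *
o=env.get_obs(); w,k=snap('wrist','w6'); print(o['tool_pos'],o['tool_rot'],o['force'])
C=np.array([.5905,.0998,0]);y=np.radians(-5.3);c,s=np.cos(y),np.sin(y);R=np.array([[c,-s,0],[s,c,0],[0,0,1]])
print('tcp in stand',(R.T@(o['tool_pos']-C)).round(4))
for X in((-.086,-.0344,.1042),(-.055,-.0344,.1042)): print(proj(k,C+R@np.array(X)))
r=cv2.resize(w[100:400,170:470],(600,600),interpolation=cv2.INTER_CUBIC); cv2.imwrite('pics/m6.png',r[:,:,::-1])
E
```

```text
[0.5189428  0.07126702 0.12950924] [-1.79993428e+02  7.84804871e-02  1.74772515e+02] [ 0.046086   -0.53878997 -0.46034121]
tcp in stand [-0.0686 -0.035   0.1295]
[318.40937375 249.85536837]
[318.17896528 295.98051567]
```

View pics/m6.png

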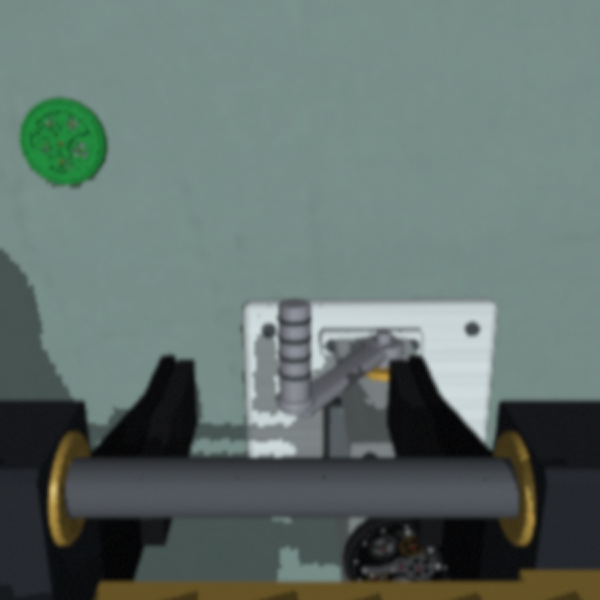

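The pin is at crop (294,300–400), centred between the fingers at 190 and 395 and matching the prediction. Descend and pinch.

step_arm(rows=[{"angular": [0,0,0],"slide": [0.005,0.0012,0.0385],"jaw": 0.6},{"angular": [0,0,0],"slide": [0,0,0.0385],"jaw": 0.6},{"angular": [0,0,0],"slide": [0,0,0],"jaw": 0.6},{"angular": [0,0,0],"slide": [0,0,0],"jaw": 0},{"angular": [0,0,0],"slide": [0,0,0],"jaw": 0},{"angular": [0,0,0],"slide": [0,0,0],"jaw": 0},{"angular": [0,0,0],"slide": [0,0,0],"jaw": 0},{"angular": [0,0,0],"slide": [0,0,0],"jaw": 0}], newtons=15)

```text
time_s: 10.75
tool_pos: [0.5154, 0.0723, 0.0902]
tool_rot: [180.0, 0.0, 174.8]
force: [-0.3, 1.0, 0.1]
grip_width: 0.0097
grasp_force: 0.4
```

```bash
python3 - <<'E'
from h import *
o=env.get_obs(); print(o['tool_pos'],o['tool_rot'],o['force'],o['grip_width'],o['grasp_force'])
m=.695
p=lambda m:np.array([60*np.sin(m-.61),60*np.cos(m-.61)])
a=np.linspace(0,m,9); P=np.array([p(x) for x in a]); print((np.diff(P,axis=0)/500).round(4),P[-1]-P[0])
E
```

```text
[0.51537669 0.0722639  0.09015367] [1.79991749e+02 6.35819649e-03 1.74792268e+02] [-0.32979588  1.01469243  0.12195144] 0.00974610680679769 0.37046581506729126
[[ 0.0088  0.0056]
 [ 0.0092  0.0048]
 [ 0.0096  0.004 ]
 [ 0.0099  0.0031]
 [ 0.0102  0.0023]
 [ 0.0103  0.0014]
 [ 0.0104  0.0005]
 [ 0.0104 -0.0004]] [39.46590857 10.6044994 ]
```

step_arm(rows=[{"angular": [0,0,0],"slide": [0,0,0],"jaw": 0},{"angular": [0,0,0],"slide": [0,0,0],"jaw": 0}])

```text
time_s: 11.0
tool_pos: [0.5154, 0.0724, 0.0901]
tool_rot: [180.0, 0.0, 174.8]
force: [0.9, 0.5, 0.6]
grip_width: 0.0092
grasp_force: 15.0
```

step_arm(rows=[{"angular": [0,0,0],"slide": [0,0.0088,-0.0056],"jaw": 0},{"angular": [0,0,0],"slide": [0,0.0092,-0.0048],"jaw": 0},{"angular": [0,0,0],"slide": [0,0.0096,-0.004],"jaw": 0},{"angular": [0,0,0],"slide": [0,0.0099,-0.0031],"jaw": 0},{"angular": [0,0,0],"slide": [0,0.0102,-0.0023],"jaw": 0},{"angular": [0,0,0],"slide": [0,0.0103,-0.0014],"jaw": 0},{"angular": [0,0,0],"slide": [0,0.0104,-0.0005],"jaw": 0},{"angular": [0,0,0],"slide": [0,0.0104,0.0004],"jaw": 0},{"angular": [0,0,0],"slide": [0,0,0],"jaw": 0},{"angular": [0,0,0],"slide": [0,0,0],"jaw": 0}])

```text
time_s: 12.25
tool_pos: [0.5191, 0.1119, 0.1009]
tool_rot: [180.0, 0.0, 174.8]
force: [-1.6, -3.4, 3.7]
grip_width: 0.0095
grasp_force: 15.0
```

```bash
python3 - <<'E'
from h import *
o=env.get_obs(); C=np.array([.5905,.0998,0]);y=np.radians(-5.3);c,s=np.cos(y),np.sin(y);R=np.array([[c,-s,0],[s,c,0],[0,0,1]])
q=R.T@(o['tool_pos']-C); q0=R.T@(np.array([.51538,.07226,.09015])-C)
print(q.round(4),q0.round(4),'m abs',.61+np.arcsin(q[1]/.06),'m rel',.61+np.arcsin((q[1]-q0[1])/.06+np.sin(-.61)),o['force'],o['grip_width'],o['grasp_force'])
S,i=snap('scene','s7');d,j=snap('side','d7'); w,k=snap('wrist','w7')
v=proj(i,[.57,.1,.10]).round().astype(int); x=proj(j,[.57,.1,.10]).round().astype(int);z=proj(k,[.57,.1,.09]).round().astype(int);print(z)
f=lambda im,v:cv2.resize(im[max(v[1]-50,0):v[1]+50,v[0]-50:v[0]+50],(400,400),interpolation=cv2.INTER_CUBIC)
cv2.imwrite('pics/m7.png',np.hstack([f(S,v),f(d,x)])[:,:,::-1])
E
```

```text
[-0.0722  0.0054  0.1009] [-0.0723 -0.0344  0.0901] m abs 0.7002846197622461 m rel 0.7001020294435218 [-1.62211277 -3.44348687  3.69291588] 0.009494795912915025 14.995318204164505
[306 362]
```

View pics/m7.png

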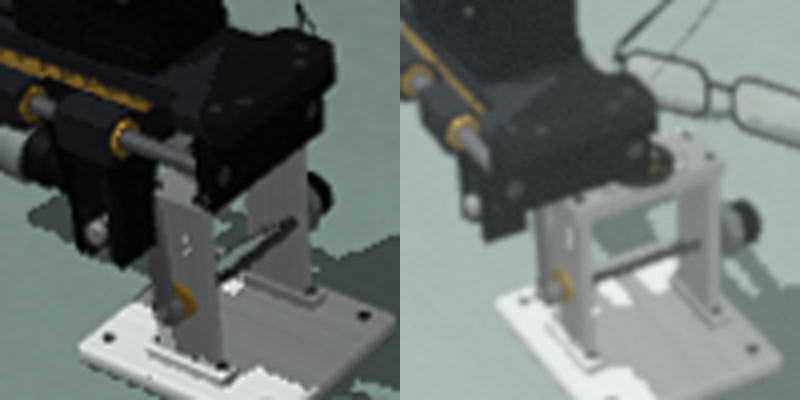

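The mirror is clearly tilted to about 0.70 rad, and the wanted angle is about 0.69. The fingers hold the pin, and the movement is still in its seat at side crop (650,160). I'll hold still, then hand in.

step_arm(rows=[{"angular": [0,0,0],"slide": [0,-0.0006,0],"jaw": 0},{"angular": [0,0,0],"slide": [0,0,0],"jaw": 0},{"angular": [0,0,0],"slide": [0,0,0],"jaw": 0},{"angular": [0,0,0],"slide": [0,0,0],"jaw": 0},{"angular": [0,0,0],"slide": [0,0,0],"jaw": 0},{"angular": [0,0,0],"slide": [0,0,0],"jaw": 0},{"angular": [0,0,0],"slide": [0,0,0],"jaw": 0},{"angular": [0,0,0],"slide": [0,0,0],"jaw": 0}])

```text
time_s: 13.4
tool_pos: [0.519, 0.1113, 0.1009]
tool_rot: [180.0, 0.0, 174.8]
force: [-1.7, -2.4, 4.6]
grip_width: 0.0094
grasp_force: 15.0
```

```bash
python3 -c "
from cell import env
o=env.get_obs();print(o['tool_pos'],o['grasp_force']);print(env.sign_off())"
```

```text
[0.51902192 0.11134785 0.10094973] 14.995585978031158
the job is handed in; nothing more can be done
None
```

I handed the job in at 13.4 s: the movement lies released in the seat, and the gripper holds the crank still with the mirror at about 0.69 rad, the angle I worked out from a camera elevation of about 0.19 rad; no verdict came back.

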